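Cap a vial in the guarded bench press

ROBOT

A 6-joint arm with a two-finger parallel gripper is mounted at the origin on the work surface. World frame = base frame: x ahead of the robot, y to its left, z up, the work surface at z = 0. Lengths are in m, angles in rad, forces in N, time in s.
With the tool pointing down it reaches from about 0.35 to 0.925 m from the base axis. Payload 6.4 kg.
Tool frame: the origin (TCP) lies on the mounting face of the last link; the fingertips stand 173 mm ahead of it and the grasp point (between the pads) lies 155 mm ahead of it; z points along the fingers, y is the direction in which the jaws open and shut (so a half turn about z gives the same grasp; the last joint's range is limited). The gripper opens to 85 mm and grips with 20 to 120 N. Pads are 22 mm wide; open, the fingers measure 114 mm over their backs; the gripper's body (76 mm by 85 mm) begins 54 mm behind the grasp point. The pads swing forward as they close: fully open they stand 13 mm farther back than shut.
Start: joints at [-1.454, 0.245, 1.558, -0, 1.339, -0.174], TCP at [0.186, -0.623, 0.405] pointing down, gripper open.
Joint ranges: [-3.13, 3.13], [-1.02, 2.26], [0.13, 2.54], [-0.95, 4.09], [0.21, 2.88], [-2.74, 2.74]. Speed limits (rad/s): [2.57, 2.57, 3.14, 3.14, 3.14, 3.14].

INTERFACE

Orientations are given as a unit quaternion [x, y, z, w].
In Python, from bench import manip gives the robot as it stands.
- The arm moves only by the tool move_arm, never from a script. Its arguments are lists of equal length, an entry for each row: "claw": the opening, from 0 (shut) to 1 (fully open); "slide": the shift along the tool's x, y, z in m, a list of three; "spin": the turn about the tool's z in units of 6 degrees (1.0 is 6 degrees). In form: {"claw": [claw, ...], "slide": [[dx, dy, dz], ...], "spin": [spin, ...]}. A call has 1 to 10 rows; each row is the pose to reach, as a shift and turn from the pose measured when the call began, along the tool's axes at that moment; what a row does not reach only later rows make up. A row lasts 1/12 s, in which the tool goes at most 41.7 mm and 7.16 degrees, less where a joint would pass 70% of its speed; a pose out of reach is approached as far as the arm can. A call with a gripper value outside its range is refused whole. The fingers move at their own pace and stop on an object; "grip_force" is the grip in N (left out, the last holds). Time passes only in rows, so rows that repeat a pose let the fingers close. It gives the time, the measured TCP pose, the force and the opening at its end, in the units of the state.
- manip.get_state(): the state, without advancing time (a new reading comes with each control period).
- manip.read_camera(name): name is "scene" or "top" or "wrist"; returns the picture (420x560x3 uint8, red, green, blue); there is no depth.
- manip.camera_params(name): a dict with "fx", "fy", "cx", "cy" (pixels), "eye" and "rotation" of the camera in the world; the wrist camera has in their place "mount" (4x4, takes a point from camera to tool coordinates, whose origin is the TCP and whose axes are the flange's). Camera axes: x right, y down, z forward; pixel columns grow to the right and rows downward; lengths in m; the calibration is good to about 2 mm. A picture is of the moment at which its call begins: read the wrist's pose just before it. camera_params takes no time and is no camera call.
- manip.close_job(): hands the job in, once; it reports no verdict.
Trained networks look in the newest picture that a camera, given by its name, has taken for a name from the list of things; names that differ only in an ending like _2 or _b are one class to them, and where a whole thing is asked for, a point or a joint stands for the part that bears it (a point fixed in the world has none). Each returns a list of dicts, best first, with "p" (0 to 1); they miss things now and then, are a little off and sometimes report something else, mostly with a low value. They report only what shows in the picture. A call takes as long as a camera call. They do not tell look-alikes from the thing itself.
- manip.masks_of(camera, query): "mask" (420x560 bool, what is visible of it) and "at" ([row, column] in pixels, amid what is visible of it).
The state is a dict: "time_s": time; "joint_positions": joint angles; "dq": joint speeds; "joint_efforts": joint torques, N m; "position": TCP position; "tcp_rot": TCP orientation; "wrist_force": force on the tool from outside, world axes, zero at the start; "ft_torque": the same for the moment, N m; "width": opening from 0.0 (shut) to 1.0 (fully open).
Only numpy, scipy, OpenCV 4.12 (cv2) and the standard library are available. Lean on these libraries where they do the work, as an engineer would, in place of code of your own. Each camera call takes 0.05 s, during which the arm holds its last target. There are 200 camera calls.

TASK

Cap the vial in the guarded bench press without grasping or lifting anything: with the fingertips push the sled that carries the vial along its track until it is fully home against the end stop, so that the vial stands under the ram. Then reach down through the window in the top of the guard, press the lever's paddle all the way down, keep it down for two seconds, let it spring back up and withdraw. Never touch the guard, keep the vial standing in its seat and leave the spare vial, bottle and beaker where they are.

Things in the scene. Friction and masses are not known exactly. Their poses are not given: they have to be found in the camera images.
- press: grey base of the fixed capping press, 16 mm thick. Origin: underside; at yaw 0 x points away from the robot, y left. Base: x -140..130, y -95..95 mm; the sled's track, centred on x = 35 mm, runs along y to 285 mm between rails 26 mm high; end-stop face at y = -22.5 mm. Two white pivot cheeks, 140 mm tall, at x = 100 mm.
- sled: loose aluminium sled, about 0.5 kg, plate 44 (x) x 172 (y) x 12 mm, y -22..150 mm, lying between the rails, 16 mm above the bench. Origin: underside, below the vial seat; axes as the press's. Starts 50 to 90 mm out and is fully home, on the end stop, at press y = 0 (x = 35 mm): push it along the press's -y, 2 to 6 N. The 28 mm ram hangs over the home place, 87 mm above the bench.
- tab (a point): centre of the outer (+y) face of the sled's upright push tab, where to push towards -y. The tab is 40 mm wide (x), 8 mm thick, its top 78 mm above the bench. The point lies 146 mm in +y of the sled's origin and 58 mm above the bench.
- vial: clear glass vial with aluminium cap, 23 mm diameter, 46 mm tall, 25 g, loose in the sled's seat (a cup with 12 mm deep bore of 27 mm). Origin: centre of its underside, 14 mm above the sled's origin.
- guard: fixed white guard over the lever, not to be touched: level top plate 122 (x) x 146 (y) x 6 mm on four posts with clear panels at front and sides. Its window is 70 (x) x 90 (y) mm. Origin: centre of the window in the plate's top face, 142 mm above the bench, at press x = -65, y = 0 mm. Axes as the press's.
- paddle (a point): centre of the top face of the lever's black paddle, 36 (x) x 44 (y) mm, straight below the window's centre: 130 mm above the bench at rest (12 mm below the guard's top face), about 25 mm lower when fully pressed. The steel lever arm runs from it in +x to a pivot 165 mm away.
- lever (a joint): angle of the spring lever in rad: 0 up (rest), 0.15 fully down on its stop. The spring takes about 3 N at the paddle to start and 8 N at the stop, and brings the lever back up when released.
- spare_vial: bystander: a vial like the other one (23 mm diameter, 46 mm tall, 25 g) standing loose on the bench on the -y side of the press. Origin: centre of its underside.
- bottle: bystander: amber bottle with white cap, 70 mm diameter, 140 mm tall, 0.4 kg, loose on the bench on the -y side of the press. Origin: centre of its underside.
- beaker: bystander: small open glass beaker, 60 mm diameter, 60 mm tall, loose on the bench on the robot's side of the sled's track. Origin: centre of its underside.
Not all that is in view belongs to the job. Of the things like the sled, leave any that is turquoise; of the rest the larger one is meant. What is shaped like the vial but green is not meant.

How it is judged:
By the outcome, as a careful person would: the job done as asked, in the order asked, and still so for the second after the job is handed in, with the robot touching nothing.
It also fails if it takes over 54 s, if anything falls off the work surface, if the arm or the gripper's body presses on something with over 40 N, if the wrist force passes 120 N, or if a joint passes its speed limit or range.

## Working session

There is one attempt and no reset: what is moved stays moved. The work goes in short steps, Python scripts to look and compute and a tool call to move; the robot and the scene stay as the last step left them, time stands still between calls to the robot, and variables do not carry over. Pictures are saved under pics/ and viewed, about 8 in all and at most 12, crops included, and the job is handed in when it is done.

Besides the shell and the picture viewer there is one more tool, called by a JSON object that holds its "op" and its "data". move_arm: Moves the arm, as the interface text tells. Its arguments: {"type":"object","properties":{"claw":{"type":"array","items":{"type":"number"}},"slide":{"type":"array","items":{"type":"array","items":{"type":"number"}}},"spin":{"type":"array","items":{"type":"number"}},"grip_force":{"type":"number"}},"required":["claw","slide","spin"]}

```bash
mkdir -p pics; ls; python3 - <<'E'
from bench import manip
import cv2, numpy as np
for n in ("scene","top"):
    im=manip.read_camera(n); cv2.imwrite(f"pics/{n}0.png",im[:,:,::-1])
    p=manip.camera_params(n); print(n,{k:np.round(v,4).tolist() for k,v in p.items()})
print(manip.camera_params("wrist"))
s=manip.get_state(); print({k:np.round(v,4).tolist() for k,v in s.items()})
E
```

```text
pics
scene {'fx': 485.8841, 'fy': 485.8841, 'cx': 282.0995, 'cy': 207.1029, 'eye': [1.0653, -0.5787, 0.8474], 'rotation': [0.8606, 0.3428, -0.1376, -0.3505]}
top {'fx': 497.7892, 'fy': 497.7892, 'cx': 276.4948, 'cy': 209.4259, 'eye': [0.5146, -0.0453, 1.3275], 'rotation': [-0.6972, 0.7162, -0.0268, 0.0162]}
{'fx': 337.67320746312464, 'fy': 337.67320746312464, 'cx': 281.26148208802357, 'cy': 205.65632933553644, 'mount': array([[ 2.06288197e-04, -9.64177528e-01, -2.65257708e-01,
         6.73247064e-02],
       [ 9.99999293e-01, -1.11735224e-04,  1.18383230e-03,
        -1.35552027e-03],
       [-1.17106313e-03, -2.65257765e-01,  9.64176823e-01,
         3.01867756e-02],
       [ 0.00000000e+00,  0.00000000e+00,  0.00000000e+00,
         1.00000000e+00]])}
{'time_s': 0.1, 'joint_positions': [-1.4541, 0.2458, 1.5589, -0.0, 1.3387, -0.1741], 'dq': [-0.0005, -0.0024, -0.0053, -0.0012, -0.0005, -0.0021], 'joint_efforts': [-0.0013, -43.0671, -32.7128, -0.0002, 0.0028, -0.0], 'position': [0.1863, -0.6225, 0.4037], 'tcp_rot': [0.9894, 0.1449, 0.0, -0.0009], 'wrist_force': [0.1535, -0.1589, -0.074], 'ft_torque': [0.0392, 0.0166, -0.0639], 'width': 0.9997}
```

View pics/scene0.png

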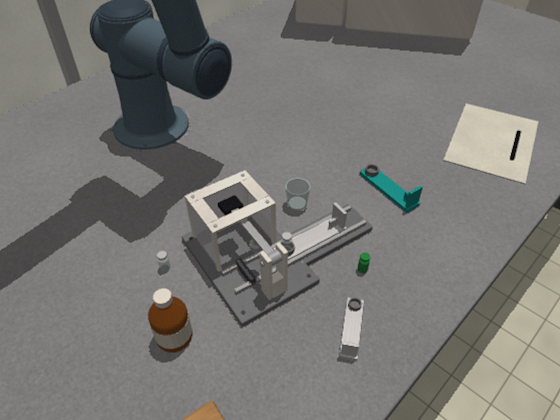

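View pics/top0.png

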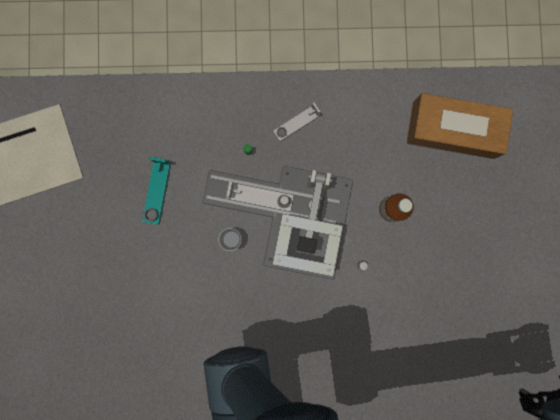

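```bash
python3 - <<'E'
from bench import manip
import cv2, numpy as np
for n in ("top","scene"):
    for q in ("press","sled","tab","vial","guard","paddle","lever","beaker","bottle","spare_vial"):
        for r in manip.masks_of(n,q)[:3]:
            m=r["mask"].astype(np.uint8); c=cv2.minAreaRect(cv2.findNonZero(m)) if m.any() else None
            print(n,q,round(r["p"],2),np.round(r["at"],1),m.sum(),[np.round(x,1).tolist() for x in c])
print(manip.get_state()["time_s"])
E
```

```text
top press 0.95 [214.4 299.3] 8720 [[273.1, 216.1], [144.2, 104.4], 9.5]
top press 0.43 [267.7 361.9] 81 [[362.0, 265.0], [8.0, 10.0], 90.0]
top sled 0.92 [122.7 296.4] 648 [[297.0, 122.2], [13.8, 50.8], 56.0]
top sled 0.85 [189.5 157.1] 1131 [[156.3, 190.7], [19.8, 65.8], 8.0]
top sled 0.8 [194.3 257.3] 1041 [[259.2, 196.1], [65.9, 17.5], 11.3]
top tab 0.95 [188.  156.6] 1159 [[156.2, 190.1], [19.7, 66.3], 8.4]
top tab 0.92 [121.1 297.1] 608 [[296.9, 122.2], [13.0, 50.3], 55.6]
top tab 0.62 [195.  256.1] 890 [[259.1, 196.8], [64.3, 16.4], 11.6]
top vial 0.51 [148.7 251.4] 71 [[247.5, 149.5], [9.0, 7.0], 90.0]
top vial 0.19 [197.1 257. ] 1072 [[259.2, 196.1], [67.3, 18.0], 12.1]
top guard 0.52 [202.4 284.2] 57 [[283.5, 201.0], [8.0, 7.0], 90.0]
top paddle 0.87 [217.5 313.3] 655 [[315.0, 213.1], [18.4, 79.8], 14.0]
top paddle 0.67 [207.6 394.9] 762 [[396.5, 207.5], [27.0, 33.0], 90.0]
top lever 0.86 [218.8 315.2] 630 [[314.4, 213.6], [17.9, 79.6], 14.0]
top beaker 0.91 [239.8 229.6] 432 [[229.5, 239.0], [22.0, 23.0], 90.0]
top bottle 0.71 [208.1 394.8] 789 [[396.0, 206.5], [27.0, 34.0]
[... 542 characters left out ...]
.1] 1132 [[317.3, 235.4], [26.3, 72.6], 49.6]
scene tab 0.62 [329.6 350.2] 1129 [[351.3, 328.2], [19.4, 62.2], 6.3]
scene vial 0.63 [240.9 289.7] 166 [[286.5, 241.0], [18.0, 11.0], 90.0]
scene vial 0.48 [263.6 363.9] 173 [[363.4, 263.0], [9.8, 19.0], 11.3]
scene guard 0.74 [208.4 220. ] 4121 [[232.7, 217.9], [81.4, 87.2], 63.0]
scene paddle 0.74 [228.2 250.3] 757 [[252.8, 228.2], [83.4, 19.9], 45.6]
scene lever 0.8 [231.6 249.9] 803 [[253.1, 229.0], [84.8, 20.0], 46.1]
scene beaker 0.77 [191.4 299.1] 640 [[298.0, 194.0], [32.0, 24.0], 90.0]
scene bottle 0.6 [320.6 170.8] 2116 [[169.1, 320.7], [65.5, 41.1], 75.4]
scene spare_vial 0.62 [263.4 165.2] 210 [[163.6, 261.6], [20.4, 11.2], 76.0]
1.1
```

The scene view shows the press at (250,245), the sled in its track with the tab at (340,215), and the vial at (287,240). The beaker is at (298,193), the bottle at (170,320) and the spare vial at (162,260).

Three things look like the sled (top view pixels):
- (157,190): turquoise, so left alone.
- (297,122): small and grey, lying on the bench, so not meant.
- (258,196): the larger grey one, between the press rails. This one fits.

The green vial at (248,149) is a decoy. I'll confirm with one enlarged crop.

```bash
python3 - <<'E'
from bench import manip
import cv2
im=manip.read_camera("top")[155:290,190:360,::-1]
cv2.imwrite("pics/crop1.png",cv2.resize(im,None,fx=4.4,fy=4.4,interpolation=cv2.INTER_CUBIC))
E
```

```text
(no output)
```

View pics/crop1.png

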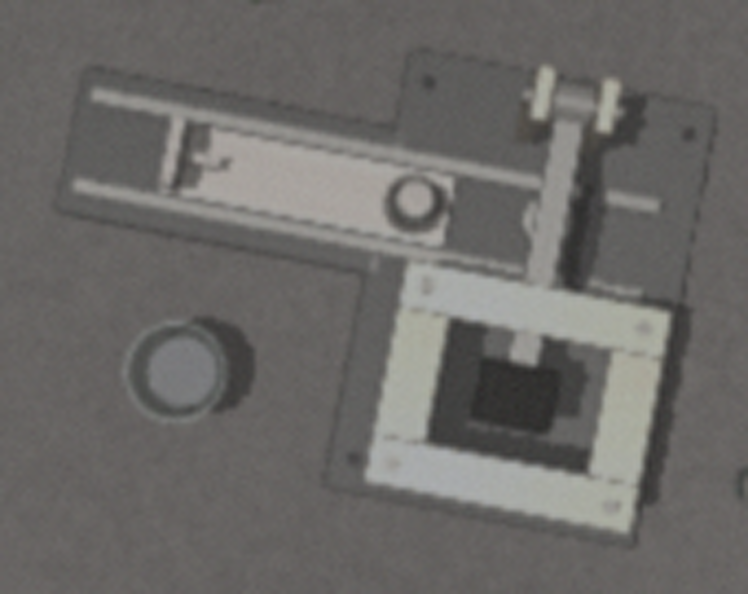

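The crop confirms the sled: it lies in the track with the tab at crop (173,155), the vial cap at (415,200) and the paddle at (515,395) inside the window. Next I'll fit the press pose to the corners.

```bash
cat > h.py <<'E'
import numpy as np
from bench import manip
from scipy.spatial.transform import Rotation as R
from scipy.optimize import least_squares
def proj(n,P):
    c=manip.camera_params(n); P=np.atleast_2d(P)
    q=(P-c["eye"])@R.from_quat(c["rotation"]).as_matrix() if np.size(c["rotation"])==4 else (P-c["eye"])@c["rotation"]
    return q[:,:2]/q[:,2:]*[c["fx"],c["fy"]]+[c["cx"],c["cy"]]
def world(v,P):
    P=np.atleast_2d(np.array(P,float)); c,s=np.cos(v[2]),np.sin(v[2])
    return np.c_[v[0]+c*P[:,0]-s*P[:,1],v[1]+s*P[:,0]+c*P[:,1],P[:,2]]
E
python3 - <<'E'
from h import *
pts=[((406,263),(-4,73,142)),((670,312),(-4,-73,142)),((632,545),(-126,-73,142)),((366,480),(-126,73,142)),
((716,103),(130,-95,16)),((410,48),(130,95,16)),((327,488),(-140,95,16)),
((479,357),(-47,22,130)),((560,372),(-47,-22,130)),((550,433),(-83,-22,130)),((470,418),(-83,22,130))]
cv=lambda a:(np.array(a,float)+.5)/4.4-.5+[190,155]
uv=np.array([cv(a) for a,_ in pts]); L=np.array([b for _,b in pts])/1000.
f=least_squares(lambda v:(proj("top",world(v,L))-uv).ravel(),[.5,-.1,0.,],loss="soft_l1")
v=f.x; print("press",np.round(v,4)); print(np.round((proj("top",world(v,L))-uv),1).tolist())
# tab: top edge of outer face
t=np.array([cv((172,115)),cv((163,190))])
g=least_squares(lambda d:(proj("top",world(v,[[.055,d[0]+.146,.078],[.015,d[0]+.146,.078]]))-t).ravel(),[.07]); print("d",g.x,g.fun)
# vial cap top z=16+14+46=76
h=least_squares(lambda d:(proj("top",world(v,[[.035,d[0],.076]]))-cv((415,197))).ravel(),[.07]);print("d vial",h.x,h.fun)
# scene check: 
for nm,p in (("vialtop",(.035,g.x[0],.076)),("tab",(.035,g.x[0]+.146,.078)),("paddle",(-.065,0,.13)),("guardFL",(-.126,.073,.142)),("guardBR",(-.004,-.073,.142))):
    print(nm,np.round(world(v,p),4),np.round(proj("scene",world(v,p))))
# beaker centre at z=.06/0
def back(n,u,z):
    return least_squares(lambda a:(proj(n,[[a[0],a[1],z]])-u).ravel(),[.5,0]).x
print("beaker",back("top",(229.5,239),.03),"bottle",back("top",(396,207),.07),"spare",back("top",(363,266),.023))
print("tcp rot",R.from_quat(manip.get_state()["tcp_rot"]).as_matrix().round(3).tolist())
E
```

```text
press [ 0.5641 -0.1492 -0.2158]
[[0.2, -0.6], [0.3, -0.2], [-0.3, -2.6], [-0.4, 0.6], [0.1, 0.6], [-0.7, -0.3], [-1.0, 0.1], [0.9, -0.2], [0.5, -0.1], [0.0, 0.8], [0.2, 0.7]]
d [0.0720421] [ 0.54889253  0.58437928 -0.48182004 -0.92803779]
d vial [0.07412648] [-0.09957583  0.52001966]
vialtop [[ 0.6137 -0.0863  0.076 ]] [[285. 236.]]
tab [[0.645  0.0563 0.078 ]] [[340. 207.]]
paddle [[ 0.5006 -0.1352  0.13  ]] [[230. 203.]]
guardFL [[ 0.4566 -0.0509  0.142 ]] [[244. 170.]]
guardBR [[ 0.5445 -0.2196  0.142 ]] [[212. 232.]]
beaker [0.51961936 0.0583627 ] bottle [ 0.58911816 -0.36889148] spare [ 0.43973448 -0.2879758 ]
tcp rot [[0.958, 0.287, 0.0], [0.287, -0.958, 0.0], [0.0, -0.0, -1.0]]
```

{"op": "move_arm", "data": {"claw": [0, 0, 0, 0, 0, 0, 0, 0, 0, 0], "slide": [[0.03, -0.025, 0], [0.06, -0.05, 0], [0.09, -0.076, 0], [0.12, -0.1, 0], [0.15, -0.127, 0], [0.18, -0.152, 0], [0.21, -0.178, 0], [0.24, -0.203, 0], [0.27, -0.229, 0], [0.3, -0.254, 0]], "spin": [-0.5, -1, -1.5, -2, -2.5, -3, -3.5, -4, -4.5, -5]}}

```text
time_s: 1.98
position: [0.4015, -0.2915, 0.405]
tcp_rot: [0.918, 0.397, 0.0, 0.0]
wrist_force: [-1.2, -0.3, 0.2]
width: 0.004
```

{"op": "move_arm", "data": {"claw": [0, 0, 0, 0, 0, 0, 0, 0, 0, 0], "slide": [[0.04, -0.007, 0], [0.08, -0.014, 0], [0.12, -0.022, 0], [0.16, -0.029, 0], [0.2, -0.036, 0], [0.24, -0.043, 0], [0.28, -0.05, 0], [0.32, -0.058, 0], [0.36, -0.065, 0], [0.4, -0.072, 0]], "spin": [-0.5, -1, -1.5, -2, -2.5, -3, -3.5, -4, -4.6, -5.14]}}

```text
time_s: 2.82
position: [0.6237, 0.0514, 0.4051]
tcp_rot: [0.778, 0.628, 0.0, 0.001]
wrist_force: [-1.0, -0.1, 0.4]
width: -0.001
```

```bash
cat >> h.py <<'E'
V=[.5641,-.1492,-.2158]
def delta(px,py,z,yaw):
    "tool-frame shift and spin to bring TCP to press (px,py), world z, tool-x yaw given in the press frame"
    s=manip.get_state(); M=R.from_quat(s["tcp_rot"]).as_matrix()
    d=M.T@(world(V,(px,py,z))[0]-s["position"])
    y=np.arctan2(M[1,0],M[0,0]); e=(yaw+V[2]-y+np.pi)%(2*np.pi)-np.pi
    print("t",s["time_s"],"press pos",np.round(world([0,0,-V[2]],np.array(s["position"])-[V[0],V[1],0]),4),"F",np.round(s["wrist_force"],1),"slide",np.round(d,4),"spin",round(-np.degrees(e)/6,2))
E
python3 -c "
from h import *
delta(.035,.26,.223,np.pi/2)"
```

```text
t 2.8167 press pos [[0.0152 0.2087 0.4051]] F [-1.  -0.1  0.4] slide [0.0513 0.0198 0.1821] spin 0.03
```

{"op": "move_arm", "data": {"claw": [0, 0, 0, 0, 0, 0, 0], "slide": [[0.026, 0.01, 0], [0.051, 0.02, 0.01], [0.051, 0.02, 0.04], [0.051, 0.02, 0.07], [0.051, 0.02, 0.1], [0.051, 0.02, 0.11], [0.051, 0.02, 0.11]], "spin": [0, 0, 0, 0, 0, 0, 0]}}

```text
time_s: 3.4
position: [0.6529, 0.097, 0.2913]
tcp_rot: [0.778, 0.628, -0.003, -0.002]
wrist_force: [-0.8, 0.7, -0.3]
width: 0.001
```

```bash
python3 -c "
from h import *
import cv2
delta(.035,.26,.223,np.pi/2)
im=manip.read_camera('wrist'); cv2.imwrite('pics/w1.png',im[:,:,::-1])
s=manip.get_state();c=manip.camera_params('wrist');M=c['mount'];T=np.eye(4);T[:3,:3]=R.from_quat(s['tcp_rot']).as_matrix();T[:3,3]=s['position'];C=T@M
for n,p in (('tabL',(.015,.218,.078)),('tabR',(.055,.218,.078)),('guard+y-x',(-.126,.073,.142)),('guard+y+x',(-.004,.073,.142)),('vial',(.035,.072,.076)),('padd',(-.065,0,.13))):
    q=(world(V,p)[0]-C[:3,3])@C[:3,:3]; print(n,np.round(q[:2]/q[2]*c['fx']+[c['cx'],c['cy']],1))
"
```

```text
t 3.4 press pos [[0.034  0.2595 0.2913]] F [-0.8  0.7 -0.3] slide [0.0006 0.0014 0.0683] spin 0.03
tabL [249.7 296.8]
tabR [314.5 297. ]
guard+y-x [-11.7 592.5]
guard+y+x [210.2 593.2]
vial [281.3 471.6]
padd [125. 642.]
```

View pics/w1.png

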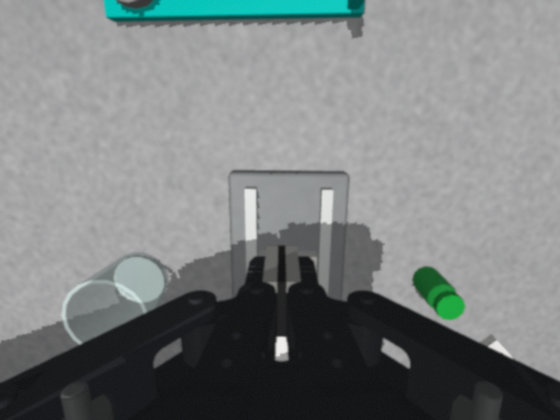

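The wrist view shows the track's outer end with corners (230,172) and (348,172). The rails are at columns 250 and 327, the fingertips near (282,250), and the beaker at (115,300), clear to the left. I'll check this against the fitted pose.

```bash
python3 -c "
from h import *
s=manip.get_state();c=manip.camera_params('wrist');M=c['mount'];T=np.eye(4);T[:3,:3]=R.from_quat(s['tcp_rot']).as_matrix();T[:3,3]=s['position'];C=T@M
for n,p in (('trackend',(.035,.285,.016)),('bench',(.035,.285,.0)),('+1cm',(.045,.285,.016))):
    q=(world(V,p)[0]-C[:3,3])@C[:3,:3]; print(n,np.round(q[:2]/q[2]*c['fx']+[c['cx'],c['cy']],1))
for z in (.155,.173):
    q=(T@[0,0,z,1])[:3];q=(q-C[:3,3])@C[:3,:3];print(np.round(q[:2]/q[2]*c['fx']+[c['cx'],c['cy']],1))
"
```

```text
trackend [282.3 172.3]
bench [282.3 168.8]
+1cm [295.8 172.3]
[282.1 285.3]
[282.  266.1]
```

{"op": "move_arm", "data": {"claw": [0, 0, 0, 0, 0, 0], "slide": [[0, 0.004, 0.02], [0, 0.005, 0.045], [0, 0.005, 0.066], [-0.005, 0.005, 0.068], [-0.015, 0.005, 0.068], [-0.015, 0.005, 0.068]], "spin": [0, 0, 0, 0, 0, 0]}}

```text
time_s: 3.95
position: [0.6564, 0.0794, 0.229]
tcp_rot: [0.779, 0.628, 0.001, 0.001]
wrist_force: [-0.2, -0.3, 0.3]
width: -0.001
```

```bash
python3 -c "
from h import *
import cv2
delta(.039,.157,.223,np.pi/2)
a=manip.read_camera('scene')[150:300,180:390,::-1];a=cv2.resize(a,None,fx=3.8,fy=3.8,interpolation=cv2.INTER_CUBIC)
cv2.imwrite('pics/s1.png',a)"
```

```text
t 3.95 press pos [[0.0412 0.2431 0.229 ]] F [-0.2 -0.3  0.3] slide [-0.0861 -0.0024  0.0061] spin 0.02
```

View pics/s1.png

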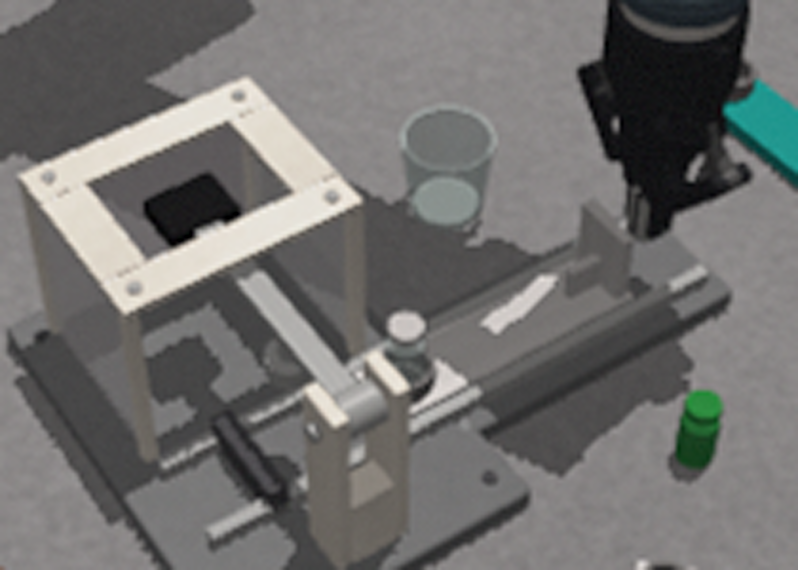

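The crop shows the shut fingertips at (645,215), just outside the tab at (605,245). They are above the track floor and clear of the beaker, so I can push.

{"op": "move_arm", "data": {"claw": [0, 0, 0, 0, 0, 0, 0, 0, 0, 0], "slide": [[-0.003, -0.001, 0.003], [-0.006, -0.002, 0.006], [-0.009, -0.002, 0.006], [-0.012, -0.002, 0.006], [-0.015, -0.002, 0.006], [-0.019, -0.002, 0.006], [-0.023, -0.002, 0.006], [-0.027, -0.002, 0.006], [-0.031, -0.002, 0.006], [-0.035, -0.002, 0.006]], "spin": [0, 0, 0, 0, 0, 0, 0, 0, 0, 0]}}

```text
time_s: 4.83
position: [0.6472, 0.046, 0.2235]
tcp_rot: [0.779, 0.628, 0.001, 0.001]
wrist_force: [0.7, 4.2, 1.0]
width: 0.001
```

```bash
python3 -c "
from h import *
delta(.039,.157,.223,np.pi/2)"
```

```text
t 4.8333 press pos [[0.0394 0.2084 0.2235]] F [0.7 4.2 1. ] slide [-0.0514 -0.0005  0.0005] spin 0.02
```

Contact is made at about 4 N, which suits the sled sliding. I'll go on.

{"op": "move_arm", "data": {"claw": [0, 0, 0, 0, 0, 0, 0, 0, 0, 0], "slide": [[-0.004, 0, 0], [-0.008, 0, 0], [-0.012, 0, 0], [-0.016, 0, 0], [-0.02, 0, 0], [-0.024, 0, 0], [-0.028, 0, 0], [-0.032, 0, 0], [-0.035, 0, 0], [-0.038, 0, 0]], "spin": [0, 0, 0, 0, 0, 0, 0, 0, 0, 0]}}

```text
time_s: 5.67
position: [0.6391, 0.0085, 0.2235]
tcp_rot: [0.779, 0.627, 0.001, 0.001]
wrist_force: [2.1, 3.3, 1.0]
width: 0.003
```

```bash
python3 -c "
from h import *
delta(.039,.157,.223,np.pi/2)"
```

```text
t 5.6667 press pos [[0.0395 0.1701 0.2235]] F [2.1 3.3 1. ] slide [-0.0131 -0.0005  0.0005] spin 0.02
```

Now slowly onto the stop.

{"op": "move_arm", "data": {"claw": [0, 0, 0, 0, 0, 0, 0, 0, 0, 0], "slide": [[-0.002, 0, 0], [-0.003, 0, 0], [-0.004, 0, 0], [-0.005, 0, 0], [-0.006, 0, 0], [-0.007, 0, 0], [-0.008, 0, 0], [-0.009, 0, 0], [-0.01, 0, 0], [-0.011, 0, 0]], "spin": [0, 0, 0, 0, 0, 0, 0, 0, 0, 0]}}

```text
time_s: 6.5
position: [0.6367, -0.0023, 0.2235]
tcp_rot: [0.779, 0.627, 0.001, 0.001]
wrist_force: [0.9, 5.8, 1.2]
width: -0.002
```

```bash
python3 -c "
from h import *
delta(.039,.157,.223,np.pi/2)"
```

```text
t 6.5 press pos [[0.0395 0.159  0.2235]] F [0.9 5.8 1.2] slide [-0.002  -0.0005  0.0005] spin 0.02
```

{"op": "move_arm", "data": {"claw": [0, 0, 0, 0, 0, 0], "slide": [[-0.001, 0, 0], [-0.002, 0, 0], [-0.003, 0, 0], [-0.004, 0, 0], [-0.005, 0, 0], [-0.005, 0, 0]], "spin": [0, 0, 0, 0, 0, 0]}}

```text
time_s: 7.0
position: [0.6358, -0.0065, 0.2236]
tcp_rot: [0.779, 0.627, 0.002, 0.001]
wrist_force: [2.1, 8.7, -0.4]
width: 0.005
```

```bash
python3 -c "
from h import *
delta(.039,.157,.223,np.pi/2)"
```

```text
t 7.0 press pos [[0.0395 0.1548 0.2236]] F [ 2.1  8.7 -0.4] slide [ 0.0022 -0.0005  0.0006] spin 0.01
```

{"op": "move_arm", "data": {"claw": [0, 0, 0, 0], "slide": [[-0.002, 0, 0], [-0.003, 0, 0], [-0.004, 0, 0], [-0.004, 0, 0]], "spin": [0, 0, 0, 0]}}

```text
time_s: 7.33
position: [0.6356, -0.0079, 0.2244]
tcp_rot: [0.779, 0.627, 0.006, -0.001]
wrist_force: [5.7, 18.4, 2.0]
width: 0.002
```

```bash
python3 -c "
from h import *
import cv2
delta(.039,.157,.223,np.pi/2)
a=manip.read_camera('scene')[150:300,180:390,::-1];a=cv2.resize(a,None,fx=3.8,fy=3.8,interpolation=cv2.INTER_CUBIC)
cv2.imwrite('pics/s2.png',a)"
```

```text
t 7.3333 press pos [[0.0396 0.1533 0.2244]] F [ 5.7 18.4  2. ] slide [ 0.0036 -0.0006  0.0014] spin 0.0
```

View pics/s2.png

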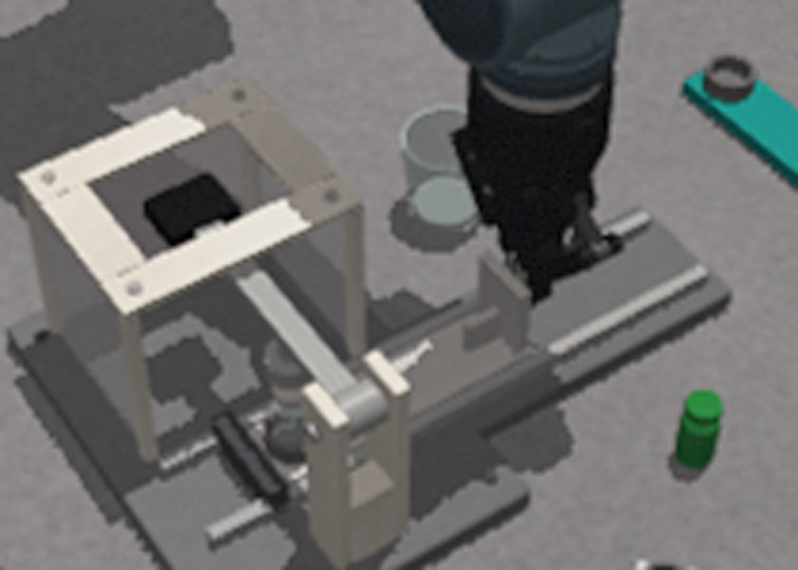

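The force rose to 18 N with almost no further travel, so the sled is on its stop. The vial stands upright at crop (287,400), under the ram. I'll back off along +y, then rise.

{"op": "move_arm", "data": {"claw": [0, 0, 0, 0, 0, 0, 0, 0, 0, 0], "slide": [[0.004, 0, 0], [0.01, 0, 0], [0.02, 0, 0], [0.03, 0, -0.005], [0.035, 0, -0.03], [0.035, 0, -0.06], [0.035, 0, -0.095], [0.035, 0, -0.13], [0.035, 0, -0.155], [0.035, 0, -0.155]], "spin": [0, 0, 0, 0, 0, 0, 0, 0, 0, 0]}}

```text
time_s: 8.22
position: [0.6433, 0.0253, 0.3878]
tcp_rot: [0.779, 0.627, 0.01, 0.004]
wrist_force: [0.5, 0.1, 1.1]
width: 0.003
```

```bash
python3 -c "
from h import *
delta(-.065,.0,.38,0)
delta(-.065,.0,.38,np.pi)
print(manip.get_state()['joint_positions'])"
```

```text
t 8.2167 press pos [[0.0399 0.1874 0.3878]] F [0.5 0.1 1.1] slide [-0.1874 -0.1052  0.004 ] spin 15.01
t 8.2167 press pos [[0.0399 0.1874 0.3878]] F [0.5 0.1 1.1] slide [-0.1874 -0.1052  0.004 ] spin -14.99
[-0.13749866  0.24142744  1.5937035   0.00853033  1.28675974  0.07506808]
```

{"op": "move_arm", "data": {"claw": [0, 0, 0, 0, 0, 0, 0, 0, 0, 0], "slide": [[-0.014, -0.008, 0], [-0.028, -0.016, 0], [-0.042, -0.024, 0], [-0.056, -0.032, 0], [-0.07, -0.04, 0], [-0.084, -0.048, 0], [-0.098, -0.056, 0], [-0.112, -0.064, 0], [-0.126, -0.072, 0], [-0.14, -0.08, 0]], "spin": [1.1, 2.2, 3.3, 4.4, 5.5, 6.6, 7.7, 8.8, 9.9, 11]}}

```text
time_s: 9.05
position: [0.5346, -0.0947, 0.3844]
tcp_rot: [0.995, 0.099, 0.01, -0.002]
wrist_force: [0.2, 0.6, -0.4]
width: -0.002
```

```bash
python3 -c "
from h import *
delta(-.065,.0,.38,0)"
```

```text
t 9.05 press pos [[-0.0405  0.047   0.3844]] F [ 0.2  0.6 -0.4] slide [-0.0414  0.0331  0.0035] spin 3.95
```

{"op": "move_arm", "data": {"claw": [0, 0, 0, 0, 0, 0], "slide": [[-0.01, 0.008, 0], [-0.02, 0.017, 0], [-0.03, 0.025, 0.002], [-0.041, 0.033, 0.003], [-0.041, 0.033, 0.003], [-0.041, 0.033, 0.003]], "spin": [1.1, 2.2, 3.3, 3.95, 3.95, 3.95]}}

```text
time_s: 9.55
position: [0.5008, -0.1351, 0.3801]
tcp_rot: [0.994, -0.107, 0.009, -0.004]
wrist_force: [-0.3, 1.2, 0.2]
width: 0.001
```

```bash
cat >> h.py <<'E'
def tip():
    s=manip.get_state(); M=R.from_quat(s["tcp_rot"]).as_matrix(); w=s["position"]+M@[0,0,.173]
    print("tip press",np.round(world([0,0,-V[2]],w-[V[0],V[1],0]),4)); return s,M
def wproj(ps):
    s,M=tip();c=manip.camera_params('wrist');T=np.eye(4);T[:3,:3]=M;T[:3,3]=s['position'];C=T@c['mount']
    q=(world(V,ps)-C[:3,3])@C[:3,:3]; print(np.round(q[:,:2]/q[:,2:]*c['fx']+[c['cx'],c['cy']],1).tolist())
E
python3 -c "
from h import *
import cv2
delta(-.065,.0,.30,0)
wproj([(-.03,.045,.142),(-.03,-.045,.142),(-.1,-.045,.142),(-.1,.045,.142),(-.004,.073,.142),(-.004,-.073,.142),(-.065,0,.13)])
cv2.imwrite('pics/w2.png',manip.read_camera('wrist')[:,:,::-1])"
```

```text
t 9.55 press pos [[-6.480e-02  2.000e-04  3.801e-01]] F [-0.3  1.2  0.2] slide [-0.0015  0.001   0.0801] spin 0.01
tip press [[-0.0619  0.0018  0.2072]]
[[214.9, 172.5], [359.3, 172.8], [353.2, 276.0], [219.8, 275.3], [166.8, 129.8], [408.4, 130.1], [286.6, 220.8]]
```

View pics/w2.png

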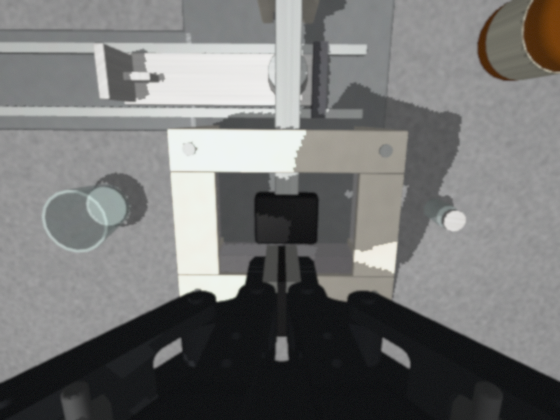

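The window corners at (217,172) and (356,172), the plate corners at (168,129) and (407,129), and the paddle centre at (287,219) all match the prediction within about 2 px (1 mm). The sled is at the left rails with the vial under the lever. The spare vial is at (453,220), clear.

```bash
cat >> h.py <<'E'
def tipslide(px,py,*zs):
    s,M=tip(); w=s["position"]+M@[0,0,.173]
    for z in zs: print(z,np.round(M.T@(world(V,(px,py,z))[0]-w),4))
    print("t",s["time_s"],"F",np.round(s["wrist_force"],1))
E
python3 -c "
from h import *
tipslide(-.065,0,.16,.14,.13,.105)"
```

```text
tip press [[-0.0616  0.0022  0.2074]]
0.16 [-0.0042  0.0026  0.0473]
0.14 [-0.0046  0.0028  0.0673]
0.13 [-0.0048  0.0029  0.0773]
0.105 [-0.0052  0.0031  0.1023]
t 9.6 F [-0.4  0.4  0.7]
```

{"op": "move_arm", "data": {"claw": [0, 0, 0, 0, 0, 0], "slide": [[-0.003, 0.002, 0.015], [-0.004, 0.003, 0.03], [-0.0045, 0.003, 0.045], [-0.005, 0.003, 0.055], [-0.005, 0.003, 0.062], [-0.005, 0.003, 0.062]], "spin": [0, 0, 0, 0, 0, 0]}}

```text
time_s: 10.1
position: [0.4966, -0.1358, 0.3166]
tcp_rot: [0.994, -0.106, 0.008, -0.004]
wrist_force: [-0.2, -1.0, -0.8]
width: 0.003
```

```bash
python3 -c "
from h import *
import cv2
tipslide(-.065,0,.13,.105,.102)
a=manip.read_camera('scene')[120:270,170:380,::-1];a=cv2.resize(a,None,fx=3.8,fy=3.8,interpolation=cv2.INTER_CUBIC)
cv2.imwrite('pics/s3.png',a)"
```

```text
tip press [[-0.0663  0.0004  0.1436]]
0.13 [0.0011 0.0005 0.0137]
0.105 [0.0007 0.0008 0.0387]
0.102 [0.0007 0.0008 0.0416]
t 10.1 F [-0.2 -1.  -0.8]
```

View pics/s3.png

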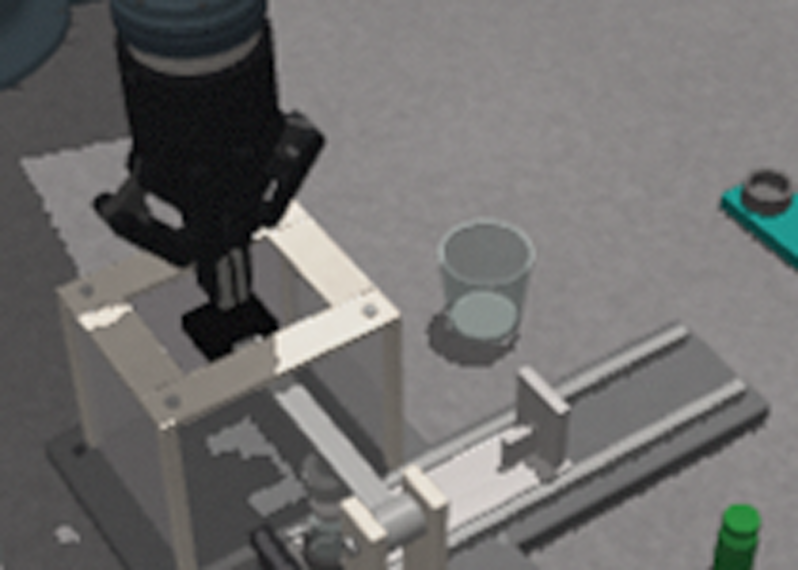

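The crop shows the fingertips at (232,308) centred in the window just above the paddle. The wide knuckles are well above the plate, and the vial is upright under the ram. I'll press down slowly.

{"op": "move_arm", "data": {"claw": [0, 0, 0, 0, 0, 0, 0, 0, 0, 0], "slide": [[0.001, 0, 0.005], [0.001, 0, 0.009], [0.001, 0.001, 0.012], [0.001, 0.001, 0.015], [0.001, 0.001, 0.018], [0.001, 0.001, 0.021], [0.001, 0.001, 0.025], [0.001, 0.001, 0.029], [0.001, 0.001, 0.033], [0.001, 0.001, 0.036]], "spin": [0, 0, 0, 0, 0, 0, 0, 0, 0, 0]}}

```text
time_s: 10.98
position: [0.4985, -0.1373, 0.2818]
tcp_rot: [0.994, -0.106, 0.009, -0.004]
wrist_force: [-2.7, -0.7, 6.8]
width: -0.004
```

```bash
python3 -c "
from h import *
tipslide(-.065,0,.105,.102)"
```

```text
tip press [[-0.0637 -0.0008  0.1089]]
0.105 [-0.0014 -0.0008  0.0039]
0.102 [-0.0014 -0.0008  0.0069]
t 10.9833 F [-2.7 -0.7  6.8]
```

{"op": "move_arm", "data": {"claw": [0, 0, 0, 0, 0, 0], "slide": [[0, 0, 0.002], [0, 0, 0.004], [0, 0, 0.005], [0, 0, 0.006], [0, 0, 0.007], [0, 0, 0.007]], "spin": [0, 0, 0, 0, 0, 0]}}

```text
time_s: 11.48
position: [0.4992, -0.1375, 0.278]
tcp_rot: [0.994, -0.106, 0.008, -0.003]
wrist_force: [-13.4, 4.3, 26.5]
width: -0.001
```

```bash
python3 -c "
from h import *
tipslide(-.065,0,.105,.102)"
```

```text
tip press [[-0.0631 -0.0009  0.105 ]]
0.105 [-0.0019 -0.0009 -0.    ]
0.102 [-0.0019 -0.0009  0.003 ]
t 11.4833 F [-13.4   4.3  26.5]
```

It's on the stop: tip at 105 mm, 26 N. I'll hold there for well over 2 s.

{"op": "move_arm", "data": {"claw": [0, 0, 0, 0, 0, 0, 0, 0, 0, 0], "slide": [[-0.001, 0, 0.003], [-0.001, 0, 0.003], [-0.001, 0, 0.003], [-0.001, 0, 0.003], [-0.001, 0, 0.003], [-0.001, 0, 0.003], [-0.001, 0, 0.003], [-0.001, 0, 0.003], [-0.001, 0, 0.003], [-0.001, 0, 0.003]], "spin": [0, 0, 0, 0, 0, 0, 0, 0, 0, 0]}}

```text
time_s: 12.32
position: [0.499, -0.1374, 0.2781]
tcp_rot: [0.994, -0.106, 0.009, -0.003]
wrist_force: [-12.3, 4.4, 24.1]
width: -0.002
```

{"op": "move_arm", "data": {"claw": [0, 0, 0, 0, 0, 0, 0, 0, 0, 0], "slide": [[-0.001, 0, 0.003], [-0.001, 0, 0.003], [-0.001, 0, 0.003], [-0.001, 0, 0.003], [-0.001, 0, 0.003], [-0.001, 0, 0.003], [-0.001, 0, 0.003], [-0.001, 0, 0.003], [-0.001, 0, 0.003], [-0.001, 0, 0.003]], "spin": [0, 0, 0, 0, 0, 0, 0, 0, 0, 0]}}

```text
time_s: 13.15
position: [0.4989, -0.1374, 0.2782]
tcp_rot: [0.994, -0.106, 0.009, -0.003]
wrist_force: [-11.0, 3.9, 23.2]
width: 0.001
```

{"op": "move_arm", "data": {"claw": [0, 0, 0, 0, 0, 0, 0, 0, 0, 0], "slide": [[-0.001, 0, 0.003], [-0.001, 0, 0.003], [-0.001, 0, 0.003], [-0.001, 0, 0.003], [-0.001, 0, 0.003], [-0.001, 0, 0.003], [-0.001, 0, 0.003], [-0.001, 0, 0.003], [-0.001, 0, 0.003], [-0.001, 0, 0.003]], "spin": [0, 0, 0, 0, 0, 0, 0, 0, 0, 0]}}

```text
time_s: 13.98
position: [0.4988, -0.1374, 0.2782]
tcp_rot: [0.994, -0.105, 0.009, -0.003]
wrist_force: [-10.3, 4.7, 22.9]
width: 0.002
```

```bash
python3 -c "
from h import *
tipslide(-.065,0,.105,.13,.16,.2)
import cv2
a=manip.read_camera('scene')[120:270,170:380,::-1];a=cv2.resize(a,None,fx=3.8,fy=3.8,interpolation=cv2.INTER_CUBIC)
cv2.imwrite('pics/s4.png',a)"
```

```text
tip press [[-0.0632 -0.001   0.1052]]
0.105 [-0.0018 -0.001   0.0002]
0.13 [-0.0013 -0.0012 -0.0248]
0.16 [-0.0008 -0.0014 -0.0548]
0.2 [-0.0001 -0.0018 -0.0948]
t 13.9833 F [-10.3   4.7  22.9]
```

View pics/s4.png

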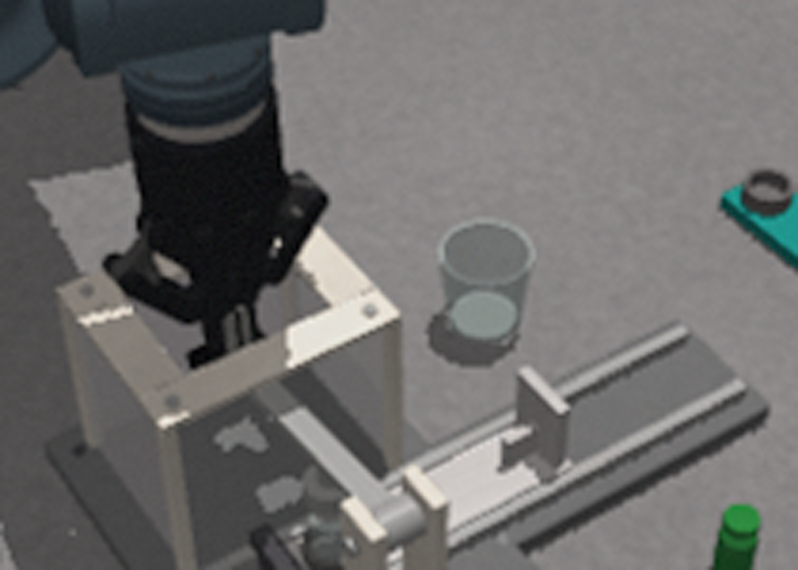

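The paddle is down, the knuckles are clear of the plate, and it has been held for 2.5 s. Now I'll release gently and withdraw upward.

{"op": "move_arm", "data": {"claw": [0, 0, 0, 0, 0, 0, 0, 0, 0, 0], "slide": [[0, 0, 0], [-0.001, 0, -0.003], [-0.001, -0.001, -0.007], [-0.001, -0.001, -0.011], [-0.001, -0.001, -0.015], [-0.001, -0.001, -0.02], [-0.001, -0.001, -0.027], [-0.001, -0.001, -0.04], [-0.001, -0.001, -0.06], [0, -0.002, -0.08]], "spin": [0, 0, 0, 0, 0, 0, 0, 0, 0, 0]}}

```text
time_s: 14.87
position: [0.4972, -0.1353, 0.3577]
tcp_rot: [0.994, -0.105, 0.008, -0.004]
wrist_force: [0.6, -0.2, 0.1]
width: -0.001
```

{"op": "move_arm", "data": {"claw": [0, 0, 0, 0, 0, 0], "slide": [[0, 0, -0.02], [0, 0, -0.04], [0, 0, -0.06], [0, 0, -0.08], [0, 0, -0.08], [0, 0, -0.08]], "spin": [0, 0, 0, 0, 0, 0]}}

```text
time_s: 15.37
position: [0.4959, -0.1357, 0.4383]
tcp_rot: [0.994, -0.105, 0.009, -0.004]
wrist_force: [-0.6, 0.1, -0.6]
width: -0.0
```

```bash
python3 -c "
from h import *
import cv2
wproj([(-.065,0,.13),(-.065,0,.105),(-.03,.045,.142),(.035,.146,.078)])
print(manip.get_state()['time_s'],manip.get_state()['wrist_force'])
w=manip.read_camera('wrist')[:300,:,::-1]
a=manip.read_camera('scene')[180:310,180:380,::-1]
cv2.imwrite('pics/end.png',np.vstack([w,cv2.resize(a,(560,290),interpolation=cv2.INTER_CUBIC)]))"
```

```text
tip press [[-0.0665  0.0004  0.2653]]
[[284.6, 195.6], [284.6, 189.6], [227.8, 155.2], [127.8, 76.9]]
15.3667 [-0.63446202  0.14021855 -0.58267619]
```

View pics/end.png

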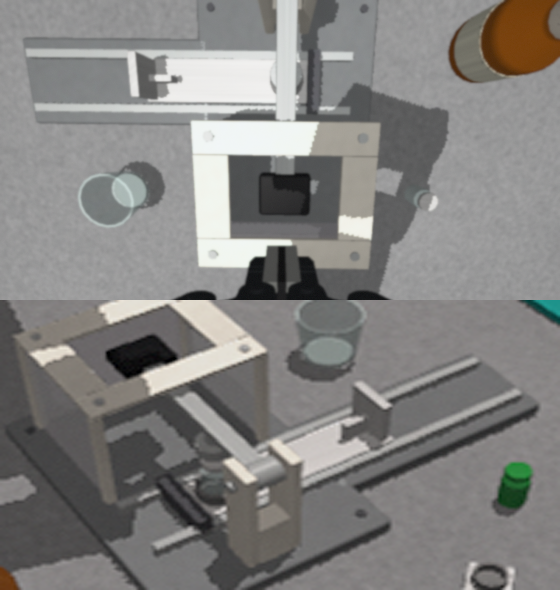

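The final picture shows the paddle back at rest at (284,194), where (285,196) is expected for lever up. The tab is at column 130 (128 predicted for home), the vial stands under the ram, and the bystanders are in place. I'm handing it in.

```bash
python3 -c "
from bench import manip
print(manip.close_job())"
```

```text
the job is handed in; nothing more can be done
None
```

The vial is capped as asked, and I handed the job in at about 15.5 s of the 54 s allowed.

- **Sled:** With the fingers shut, I pushed the sled's tab along the track at about 4 N. On the end stop the force rose to 18 N and the sled stopped moving.
- **Lever:** I reached through the window and pressed the paddle until it stopped. The fingertips were at 105 mm with 23–26 N of force, and I held it there for 2.5 s. I then let it rise slowly and withdrew to about 12 cm above the guard.

**Last checks:**
- **Paddle:** it shows back at its rest place.
- **Tab:** it is within about 2 pixels, roughly 2 mm, of its expected home place.
- **Vial:** it stands in its seat under the ram.
- **Bystanders:** the beaker, bottle and spare vial appear where they were, judged by eye and not measured again.
- **Guard:** no picture shows the gripper touching it, and the wrist force is near zero.

**What disagreed:**
- An early wrist view put the track about 5 mm off my fitted position sideways, so I shifted the push by 4–5 mm. The later view over the window matched the fit within about 1 mm.
- Pushing on the stop left the tool tilted by about 1°, which I allowed for when lining up with the paddle.
- During the press there was a 10–13 N sideways force. I put it down to friction on the tilted paddle, because the fingers were well inside the window.

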